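# Cover the pan with the lid from the slotted rack

## Task

Slide the lid with the bar handle up out of the slotted rack, lean it handle side up on the sloped stand with its lower edge on the ledge, and let go of it there. Then pick it up again by the handle and put it on the steel pan, not letting go until it sits flat and fully home on the rim. Leave the other two plates standing in the rack, and the jar and the cup where they are.

Things in the scene. Friction and masses are not known exactly. Their poses are not given: they have to be found in the camera images.
- lid: Grey lid with steel bar handle, upright in a rack slot. Flange 180 (y) x 120 (z) x 8 (x) mm, ~0.2 kg. Origin: middle of lower long edge, mid-thickness; z up the plate to the top edge, y along the long edge, x normal on the handle side (lying handle up: x is up). On the -x side a centred stepped lip: 142 (y) x 82 (z), 3 mm proud, then 134 x 74, 3 mm more; outer 19 mm of long edges is plain 8 mm.
- lid_handle (a point): Centre of the handle's round bar: 14 mm diameter, 104 mm long along the lid's y, centre line 28 mm off the lid's face (in the lid frame x 32, z 60 mm), on two 12 mm posts at y = -45 and +45 mm; clear gap under the bar 21 mm. Axes as lid.
- lid_edge (a point): Middle of the lid's top long edge as it stands in the rack (the edge to pinch; 8 mm thick). Axes as lid.
- lid_face (a point): Centre of the flange's lip-side face (the face that lies on the pan rim). Axes as lid.
- rack: White slotted rack, fixed, 200 (x) x 214 (y) x 90 mm high. Origin: centre of underside. Three slots at x = -60, 0, +60 mm: facing grooves 12 mm wide, 10 mm deep in the end walls (186 mm between groove bottoms). Plates stand on its 10 mm floor with the rack's axes, tops at 130 mm; a plate is free after 80 mm of straight upward travel.
- board: Plain flat grey plate 180 x 120 x 8 mm without any handle, in another slot of the rack; stays there. Frame like the lid's.
- drain: Flat grey plate 180 x 120 x 8 mm with rows of dark slits and no handle, in another slot of the rack; stays there. Frame like the lid's.
- stand: Steel sloped stand, fixed, base 150 x 150 x 8 mm. Origin: centre of underside. Resting surface 150 mm wide (y), 80 mm up the slope, leaning 45 degrees: faces half up, half to its +x, rising towards -x from a ledge at its foot, 32 mm deep with a small upturned lip. The 120 mm lid overhangs the top of the slope by 40 mm: room for a finger behind its upper edge.
- stand_foot (a point): On the stand's ledge, middle of its length, 10 mm out from the slope (x 42, z 27 mm from the stand's origin): where the lid's origin (middle of lower edge) comes, within 5 mm, when the lid leans there. The leaning lid's x points half up, half along the stand's +x; its y is parallel to the stand's y. Axes as stand.
- pan: Rectangular steel pan holding eggs, fixed, 65 mm high, outer rim 120 (x) x 180 (y) mm, flat rim 15 mm broad, mouth 90 (x) x 150 (y) mm. Origin: centre of its underside.
- pan_mouth (a point): Centre of the pan's mouth at rim height (65 mm). With the lid home, lid_face coincides with it and the lid's y is parallel to the pan's y (either way round does); the lip then lies inside the mouth with 4 mm of play all round. Axes as pan.
- jar: Bystander: closed jar, 64 mm diameter, 85 mm high. Origin: centre of underside.
- cup: Bystander: paper cup, 80 mm diameter, 95 mm high. Origin: centre of underside.
There are look-alikes about, which are no part of the job. Leave any red look-alike of the lid alone.

How it is judged:
By the outcome, as a careful person would: the job done as asked, in the order asked, and still so for the second after the job is handed in, with the robot touching nothing.
It also fails if it takes over 67 s, if anything falls off the work surface, if the arm or the gripper's body presses on something with over 40 N, if the wrist force passes 120 N, or if a joint passes its speed limit or range.

## Robot

A 7-joint arm with a two-finger parallel gripper is mounted at the origin on the work surface. World frame = base frame: x ahead of the robot, y to its left, z up, the work surface at z = 0. Lengths are in m, angles in rad, forces in N, time in s.
With the tool pointing down it reaches from about 0.35 to 0.9 m from the base axis. Payload 7.2 kg.
Tool frame: the origin (TCP) lies at the very end of the fingers, on their centre line; the grasp point (between the pads) lies 19 mm behind it; z points along the fingers, y is the line along which they close (so a half turn about z gives the same grasp; the last joint's range is limited). The gripper opens to 85 mm and grips with 20 to 120 N. Pads are 22 mm wide; open, the fingers measure 114 mm over their backs; the gripper's body (76 mm by 85 mm) begins 54 mm behind the grasp point. The pads swing forward as they close: fully open they stand 13 mm farther back than shut.
Start: joints at [-1.348, 0.411, -0.013, 1.596, 0.006, 1.134, -0.082], TCP at [0.179, 0.599, 0.231] pointing down, gripper open.
Joint ranges: [-2.95, 2.95], [-0.29, 1.99], [-1.47, 1.44], [0.14, 2.54], [-1.03, 4.17], [0.13, 1.85], [-2.86, 2.86]. Speed limits (rad/s): [2.39, 2.39, 3.01, 3.01, 3.14, 3.14, 3.14].

## Interface

Orientations are given as [roll, pitch, yaw] about the fixed x, y, z axes, in that order (R = Rz(yaw) Ry(pitch) Rx(roll)).
In Python, from station import env gives the robot as it stands.
- The arm moves only by the tool jog_arm, never from a script. Its argument "motion" is text: rows parted by semicolons, each of 7 numbers parted by spaces: the closure, from 0 (fully open) to 1 (shut), then the shift along the tool's x, y, z in units of 2 cm (1.0 is 2 cm), then the turn, a rotation vector about the tool's x, y, z in units of 4 degrees (1.0 is 4 degrees). In form: hand dx dy dz wx wy wz; .... A call has exactly 8 rows; each row shifts and turns the commanded pose from where the row before left it, along the tool's axes as they then stand; what a row does not reach is not made up. A row lasts 1/8 s, in which the tool goes at most 62.5 mm and 10.7 degrees, less where a joint would pass 70% of its speed; a pose out of reach is approached as far as the arm can. A call with a number of a shift or a turn outside -1 to 1 is refused whole. A call with a gripper value outside its range is refused whole. The fingers move at their own pace and stop on an object; "force" is the grip in N (left out, the last holds). Time passes only in rows, so rows that do not move let the fingers close, or fill a call up. It gives the time, the measured TCP pose, the force, the opening and the grip force at its end, in the units of the state.
- env.read_state(): the state, without advancing time (a new reading comes with each control period).
- env.read_camera(name): name is "scene" or "top"; returns the picture (400x640x3 uint8, red, green, blue); there is no depth.
- env.camera_model(name): a dict with "vertical_fov" (degrees; the focal length in pixels is half the picture's height over the tangent of half this angle, whatever the lens; pixels are square), "cx", "cy" (the principal point, pixels), "cam_to_world" (4x4, takes a point from camera to world coordinates). Camera axes: x right, y up, looking along -z (the intrinsics and any distortion apply to the point x, -y, -z); pixel columns grow to the right and rows downward; lengths in m; the calibration is good to about 2 mm. A picture is of the moment at which its call begins. camera_model takes no time and is no camera call.
- env.sign_off(): hands the job in; it is judged then, once.
The state is a dict: "time_s": time; "joint_pos": joint angles; "qd": joint speeds; "joint_efforts": joint torques, N m; "tool_pos": TCP position; "tool_rot": TCP orientation; "wrist_force": force on the tool from outside, world axes, zero at the start; "wrist_torque": the same for the moment, N m; "finger_gap": finger opening in m; "grasp_force": force on a finger pad.
Only numpy, scipy, OpenCV 4.12 (cv2) and the standard library are available. Lean on these libraries where they do the work, as an engineer would, in place of code of your own. Each camera call takes 0.05 s, during which the arm holds its last target. There are 200 camera calls.

## Working session

There is one attempt and no reset: what is moved stays moved. The work goes in short steps, Python scripts to look and compute and a tool call to move; the robot and the scene stay as the last step left them, time stands still between calls to the robot, and variables do not carry over. Pictures are saved under pics/ and viewed, at most 10 in all, crops included, and the job is handed in when it is done.

Besides the shell and the picture viewer there is one more tool, called after "Request:" as a command line: name --argument value ..., lists and objects as JSON in quotes. jog_arm: Moves the arm, as the interface text tells. Shifts and turns lie within -1 to 1; 1 stands for 2 cm of shift or 4 degrees of turn. Its arguments: {"type":"object","properties":{"motion":{"type":"string"},"force":{"type":"number"}},"required":["motion"]}

```bash
mkdir -p pics; ls
python3 - <<'E'
from station import env
import cv2,numpy as np
for n in("scene","top"):
    cv2.imwrite(f"pics/{n}0.png",env.read_camera(n)[:,:,::-1]); m=env.camera_model(n); print({k:(np.round(v,4).tolist()) if not isinstance(v,str) else v for k,v in m.items()})
print(env.read_state())
E
```

```text
pics
{'vertical_fov': 43.9749, 'cx': 319.0121, 'cy': 202.9995, 'cam_to_world': [[-0.8828, -0.3108, 0.3522, 0.9585], [0.4697, -0.5867, 0.6597, 0.9385], [0.0016, 0.7478, 0.6639, 1.0014], [0.0, 0.0, 0.0, 1.0]]}
{'vertical_fov': 51.805, 'cx': 319.9101, 'cy': 196.2733, 'cam_to_world': [[-0.018, 0.995, -0.0979, 0.3683], [-0.9996, -0.0159, 0.0225, 0.0454], [0.0208, 0.0983, 0.9949, 1.1212], [0.0, 0.0, 0.0, 1.0]]}
{'time_s': 0.1, 'joint_pos': array([-1.34821597,  0.411815  , -0.01268172,  1.59692812,  0.00561142,
        1.13430361, -0.08220732]), 'qd': array([ 1.16331374e-03, -2.21350360e-03,  1.21959314e-03, -2.83794727e-03,
        9.75260780e-05,  1.52477329e-03,  8.32246161e-04]), 'joint_efforts': array([ 2.38325469e-03, -6.01825476e+01,  6.84091486e-01, -3.00091195e+01,
        1.39857773e-02,  6.34549666e-03, -3.99373744e-05]), 'tool_pos': array([0.17912032, 0.59833516, 0.23055358]), 'tool_rot': array([-3.14017937e+00,  1.22344951e-04,  2.85080618e+00]), 'wrist_force': array([-0.83514714,  0.55471593,  0.12779342]), 'wrist_torque': array([ 0.02275682,  0.03029637, -0.02035266]), 'grasp_force': 0.0, 'finger_gap': 0.08588261076189121}
```

View pics/scene0.png

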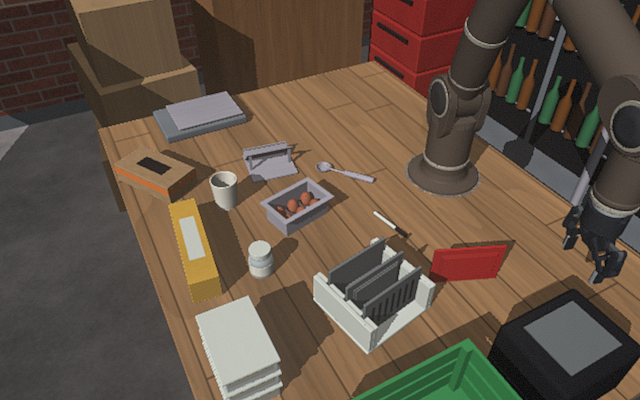

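View pics/top0.png

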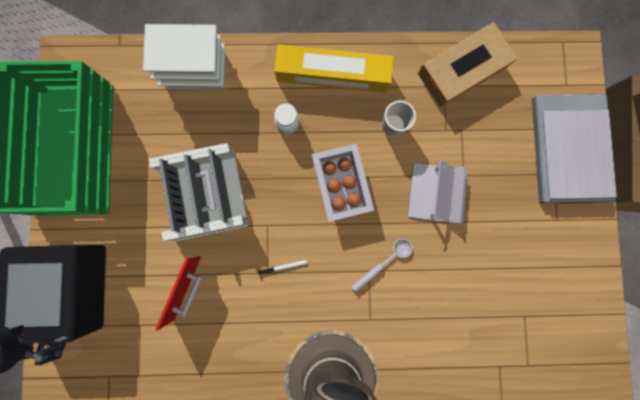

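The rack is at about (203,192) in the top view, with the handled lid in its middle slot and the handle to the right (-y). The pan is at (342,183), the stand at (438,192), and a red decoy at (180,290). I'll zoom in next.

Run:
```python
import cv2,numpy as np
s=cv2.imread("pics/scene0.png");t=cv2.imread("pics/top0.png")
c=lambda im,x,y,w,h,W,H:cv2.resize(im[y:y+h,x:x+w],(W,H),interpolation=cv2.INTER_CUBIC)
a=np.hstack([c(s,310,230,130,120,400,300*1),c(s,235,130,110,110,400,300)])
b=np.hstack([c(t,145,140,110,104,400,300),c(t,305,140,175,90,400,300)])
cv2.imwrite("pics/comp.png",np.vstack([a,b]))
```

```text
(no output)
```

View pics/comp.png

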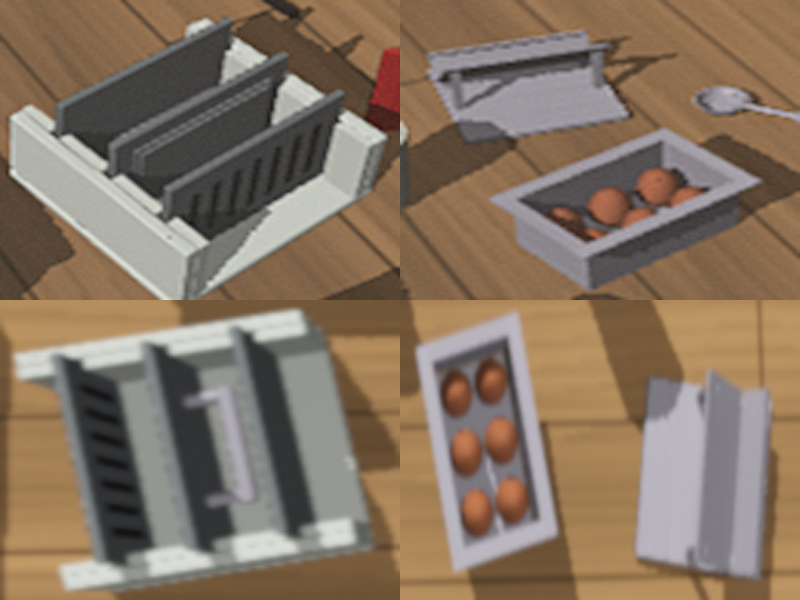

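The composite shows the stand's slope rising towards +y, with its ledge on the -y side. The lid's handle faces -y, so no half turn is needed. Next I'll measure.

```bash
cat > h.py <<'E'
import numpy as np,cv2
from station import env
M={n:env.camera_model(n) for n in("scene","top")}
def ray(n,p):
    m=M[n];f=200/np.tan(np.radians(m["vertical_fov"]/2));T=np.array(m["cam_to_world"])
    d=T[:3,:3]@np.array([(p[0]-m["cx"])/f,-(p[1]-m["cy"])/f,-1]);return T[:3,3],d/np.linalg.norm(d)
def cast(n,p,z):
    o,d=ray(n,p);return o+d*(z-o[2])/d[2]
def tri(ps,pt):
    (a,u),(b,v)=ray("scene",ps),ray("top",pt)
    s=np.linalg.lstsq(np.c_[u,-v],b-a,rcond=None)[0];p,q=a+u*s[0],b+v*s[1];return (p+q)/2,np.linalg.norm(p-q)
def proj(n,X):
    m=M[n];f=200/np.tan(np.radians(m["vertical_fov"]/2));T=np.array(m["cam_to_world"])
    c=T[:3,:3].T@(np.asarray(X)-T[:3,3]);return np.array([m["cx"]-f*c[0]/c[2],m["cy"]+f*c[1]/c[2]])
def sub(im,pts,w=3):
    g=cv2.cvtColor(im,cv2.COLOR_BGR2GRAY)
    return cv2.cornerSubPix(g,np.float32(pts).reshape(-1,1,2),(w,w),(-1,-1),(3,50,.01)).reshape(-1,2)
E
cat > m.py <<'E'
from h import *
t=cv2.imread("pics/top0.png");s=cv2.imread("pics/scene0.png")
def rects(im,roi,f,amin=60):
    x,y,w,h=roi;c=cv2.cvtColor(im[y:y+h,x:x+w],cv2.COLOR_BGR2HSV).astype(int)
    k=f(c[...,0],c[...,1],c[...,2]).astype(np.uint8)
    for q in cv2.findContours(k,cv2.RETR_EXTERNAL,cv2.CHAIN_APPROX_NONE,offset=(x,y))[0]:
        if cv2.contourArea(q)>amin: yield cv2.boxPoints(cv2.minAreaRect(q)),cv2.approxPolyDP(q,2.5,True)[:,0]
print("pan")
for b,p in rects(t,(305,135,75,95),lambda h,S,v:(S<70)&(v>90),300): print(b.round(1).tolist(),p.tolist(),[cast("top",q,.065).round(4).tolist() for q in b])
for b,p in rects(s,(255,170,85,70),lambda h,S,v:(S<75),300): print("scene",p.tolist())
print("stand")
for b,p in rects(t,(400,150,75,80),lambda h,S,v:(S<70)&(v>90),200): print(b.round(1).tolist(),p.tolist(),[cast("top",q,.008).round(4).tolist() for q in b])
for b,p in rects(s,(236,135,66,50),lambda h,S,v:(S<75),200): print("scene",p.tolist())
print("rack white")
for b,p in rects(t,(145,140,110,105),lambda h,S,v:(S<45)&(v>195),40): print(b.round(1).tolist(),p.tolist(),[cast("top",q,.09).round(4).tolist() for q in b])
S=sub(s,[(345.7,290),(402,252)],2);T=sub(t,[(185.7,155.6),(197.3,231.9)],2)
print("lid",S.tolist(),T.tolist(),tri(S[0],T[0]),tri(S[1],T[1]))
E
python3 m.py
python3 - <<'E'
import cv2,numpy as np
s=cv2.imread("pics/scene0.png");t=cv2.imread("pics/top0.png")
c=lambda im,x,y,w,h:cv2.resize(im[y:y+h,x:x+w],(400,300),interpolation=cv2.INTER_NEAREST)
cv2.imwrite("pics/comp2.png",np.vstack([np.hstack([c(s,330,240,80,60),c(s,240,136,64,48)]),np.hstack([c(t,145,140,136,102),c(t,396,150,96,72)])]))
E
```

```text
pan
[[310.29998779296875, 153.39999389648438], [356.79998779296875, 141.39999389648438], [374.70001220703125, 210.3000030517578], [328.1000061035156, 222.39999389648438]] [[355, 143], [311, 154], [329, 221], [374, 209]] [[0.5846, 0.0446, 0.065], [0.615, -0.0778, 0.065], [0.4337, -0.119, 0.065], [0.4047, 0.0016, 0.065]]
scene [[334, 195], [306, 177], [259, 203], [266, 209], [267, 219], [287, 236], [326, 213], [327, 201]]
scene [[255, 182], [295, 174], [297, 170], [255, 170]]
stand
[[406.70001220703125, 218.3000030517578], [412.70001220703125, 158.10000610351562], [468.3999938964844, 163.60000610351562], [462.3999938964844, 223.8000030517578]] [[414, 163], [408, 216], [462, 223], [466, 167], [453, 167], [442, 161], [437, 166]] [[0.4141, -0.2142, 0.008], [0.5795, -0.2373, 0.008], [0.5617, -0.3913, 0.008], [0.3963, -0.3659, 0.008]]
scene [[292, 145], [287, 146], [282, 141], [242, 149], [253, 182], [297, 173], [290, 157]]
rack white
[[161.10000610351562, 231.60000610351562], [175.89999389648438, 228.60000610351562], [177.5, 236.6999969482422], [162.6999969482422, 239.6999969482422]] [[177
[... 955 characters left out ...]
517578], [226.1999969482422, 142.8000030517578], [227.8000030517578, 150.8000030517578], [150.10000610351562, 166.39999389648438]] [[224, 144], [150, 158], [150, 166], [157, 165], [159, 157], [172, 162], [182, 160], [184, 153], [197, 157], [207, 155], [209, 147], [217, 153], [227, 151]] [[0.5727, 0.452, 0.09], [0.6099, 0.2575, 0.09], [0.5891, 0.2533, 0.09], [0.552, 0.4475, 0.09]]
lid [[345.70001220703125, 290.0], [403.4986877441406, 251.3557891845703]] [[184.3116912841797, 153.84759521484375], [197.3000030517578, 231.89999389648438]] (array([0.57655925, 0.35197133, 0.12301272]), np.float64(0.0013778329514943964)) (array([0.38930578, 0.31642647, 0.12088971]), np.float64(0.009699594494302695))
```

View pics/comp2.png

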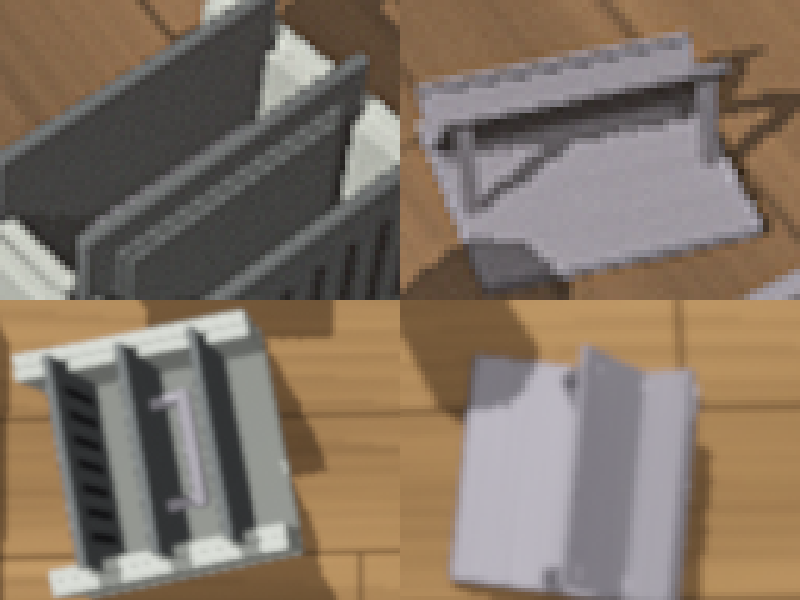

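Run:
```python
from h import *
np.set_printoptions(precision=4,suppress=True)
def T(n,L):
    P=[]
    for s,t in L:
        p,e=tri(s,t);P.append(p);print(n,p,round(e,4))
    d=P[0]-P[1];print("  mid",np.mean(P,0),"len",np.linalg.norm(d),"yaw",np.degrees(np.arctan2(d[1],d[0])))
T("pan",[((334,195),(328.5,221.5)),((306,177),(374,210)),((259,203),(356,142)),((287,216.5),(310.8,153.6))])
T("lid",[((347.2,287.6),(186.3,155)),((402.8,252),(196.5,232))])
a,b=cast("top",(186.3,155),.13),cast("top",(196.5,232),.13);print("lid@.13",a,b,(a+b)/2)
T("slopetop",[((245.6,156.8),(440.9,160.8)),((292.8,146.4),(436.3,219.6))])
c=[cast("top",p,.008) for p in((413.3,163.5),(408,217.4))];d=c[0]-c[1];print("base left",c,np.degrees(np.arctan2(d[1],d[0])),np.linalg.norm(d))
c=[cast("top",p,.03) for p in((466.8,166.8),(463.2,222))];d=c[0]-c[1];print("right lip@.03",c,np.degrees(np.arctan2(d[1],d[0])),np.linalg.norm(d))
# handle bar ends top view
for p in((207.3,173),(212.8,208.5)):print("bar@.07",cast("top",p,.075))
# subpixel pan/stand edges: profile across the edges in top, low-saturation mask
t=cv2.imread("pics/top0.png");S=cv2.cvtColor(t,cv2.COLOR_BGR2HSV)[...,1].astype(float)
for y in(175,185,195,205):
    print(y,"S",S[y,404:416].astype(int),S[y,460:474].astype(int))
```

```text
pan [0.4075 0.0003 0.0672] 0.0016
pan [ 0.4365 -0.1191  0.0601] 0.0041
pan [ 0.6128 -0.0751  0.0629] 0.0025
pan [0.5782 0.0434 0.0929] 0.0008
  mid [ 0.5087 -0.0376  0.0708] len 0.12309506678541772 yaw 103.6548178864784
lid [0.572  0.3476 0.1242] 0.0018
lid [0.3903 0.3176 0.1203] 0.0126
  mid [0.4812 0.3326 0.1223] len 0.18421822917771002 yaw 9.37146402776927
lid@.13 [0.5716 0.3454 0.13  ] [0.385  0.3187 0.13  ] [0.4783 0.332  0.13  ]
slopetop [ 0.5621 -0.2983  0.0627] 0.0029
slopetop [ 0.4069 -0.2773  0.0655] 0.0002
  mid [ 0.4845 -0.2878  0.0641] len 0.15662303499587435 yaw -7.707512585290985
base left [array([ 0.5643, -0.2384,  0.008 ]), array([ 0.4164, -0.218 ,  0.008 ])] -7.872254914710299 0.14934864516160054
right lip@.03 [array([ 0.5493, -0.3777,  0.03  ]), array([ 0.4006, -0.3601,  0.03  ])] -6.75820677281626 0.14972942680837334
bar@.07 [0.5355 0.3081 0.075 ]
bar@.07 [0.4445 0.2935 0.075 ]
175 S [128 130 129 131 130 131 126  88  17  13  14  14] [ 13  12  12  12  13  11  13  38 105 128 128 128 127 127]
185 S [123 123 123 124 123 120  77  18  11  12  12  12] [ 12  12  12  15  11  17  63 117 129 128 125 125 125 124]
195 S [123 123 123 123 119  68  14  11  12  12  12  11] [ 12  12  13  13  12  45 105 129 131 130 127 126 124 124]
205 S [124 125 124 116  66  14  11  12  12  12  11  11] [ 14  16  15  13  52 108 129 131 132 128 126 124 124 124]
```

```bash
cat > plan.py <<'E'
# python3 plan.py x y z  zx zy zz  yx yy yz  n  : per-row twist to bring TCP to p, tool z axis, tool y axis
from h import *
from scipy.linalg import logm,expm
from scipy.spatial.transform import Rotation as R
def frame(z,y):
    z=np.array(z,float);z/=np.linalg.norm(z);y=np.array(y,float);y-=z*(y@z);y/=np.linalg.norm(y);return np.c_[np.cross(y,z),y,z]
def mat(r,p): T=np.eye(4);T[:3,:3]=r;T[:3,3]=p;return T
def cur():
    s=env.read_state();return mat(R.from_euler("xyz",s["tool_rot"]).as_matrix(),s["tool_pos"]),s
def plan(p,z,y,n=None,start=None):
    C,s=cur() if start is None else (start,None)
    D=mat(frame(z,y),p);X=np.linalg.inv(C)@D
    w=R.from_matrix(X[:3,:3]).as_rotvec();L=logm(X).real
    def row(k):
        t=expm(L/k);return np.r_[t[:3,3]/.02,np.degrees(R.from_matrix(t[:3,:3]).as_rotvec())/4]
    k=n or 1
    while n is None and np.abs(row(k)).max()>.99:k+=1
    print("rows",k,"row",row(k).round(3),"tot mm",(X[:3,3]*1e3).round(1),"deg",np.degrees(w).round(1))
    if s:print("q",s["joint_pos"].round(2),"t",s["time_s"],"gap",round(s["finger_gap"],4))
    return D
E
python3 - <<'E'
from plan import *
a=np.radians(10.7);y=[-np.sin(a),np.cos(a),0]
D=plan([.486,.334,.19],[0,0,-1],y)
plan([.486,.334,.19],[0,0,-1],y,24)
E
```

```text
rows 17 row [-0.961 -0.723  0.12  -0.001 -0.    -0.402] tot mm [-369.8 -165.2   40.8] deg [ -0.1  -0.  -27.4]
q [-1.35  0.41 -0.01  1.6   0.01  1.13 -0.08] t 0.1 gap 0.0859
rows 24 row [-0.679 -0.515  0.085 -0.001 -0.    -0.285] tot mm [-369.8 -165.2   40.8] deg [ -0.1  -0.  -27.4]
q [-1.35  0.41 -0.01  1.6   0.01  1.13 -0.08] t 0.1 gap 0.0859
```

Request:
jog_arm --motion "0.5 -0.96 -0.72 0.12 0 0 -0.4; 0.5 -0.96 -0.72 0.12 0 0 -0.4; 0.5 -0.96 -0.72 0.12 0 0 -0.4; 0.5 -0.96 -0.72 0.12 0 0 -0.4; 0.5 -0.96 -0.72 0.12 0 0 -0.4; 0.5 -0.96 -0.72 0.12 0 0 -0.4; 0.5 -0.96 -0.72 0.12 0 0 -0.4; 0.5 -0.96 -0.72 0.12 0 0 -0.4" --force 60

```text
time_s: 1.1
tool_pos: [0.308, 0.4557, 0.2117]
tool_rot: [-3.141, -0.0, 3.075]
wrist_force: [-0.4, 0.3, 0.7]
finger_gap: 0.0425
grasp_force: 0.0
```

Request:
jog_arm --motion "0.5 -0.96 -0.72 0.12 0 0 -0.4; 0.5 -0.96 -0.72 0.12 0 0 -0.4; 0.5 -0.96 -0.72 0.12 0 0 -0.4; 0.5 -0.96 -0.72 0.12 0 0 -0.4; 0.5 -0.96 -0.72 0.12 0 0 -0.4; 0.5 -0.96 -0.72 0.12 0 0 -0.4; 0.5 -0.96 -0.72 0.12 0 0 -0.4; 0.5 0 0 0 0 0 0"

```text
time_s: 2.1
tool_pos: [0.4447, 0.3564, 0.1947]
tool_rot: [-3.14, -0.0, -3.017]
wrist_force: [-0.7, -0.3, -0.5]
finger_gap: 0.0428
grasp_force: 0.0
```

Run:
```python
from plan import *
a=np.radians(10.7);y=[-np.sin(a),np.cos(a),0]
plan([.486,.334,.135],[0,0,-1],y)
cv2.imwrite("pics/top1.png",np.vstack([cv2.resize(env.read_camera(n)[y0:y0+100,x0:x0+160,::-1],(480,300),interpolation=2) for n,x0,y0 in(("top",140,130),("scene",300,220))]))
```

```text
rows 4 row [-0.469 -0.352  0.747 -0.005 -0.001 -0.222] tot mm [-38.2 -27.3  59.7] deg [-0.1 -0.  -3.6]
q [-0.79  0.35  0.04  1.78 -0.02  1.01  0.95] t 2.1 gap 0.0428
```

View pics/top1.png

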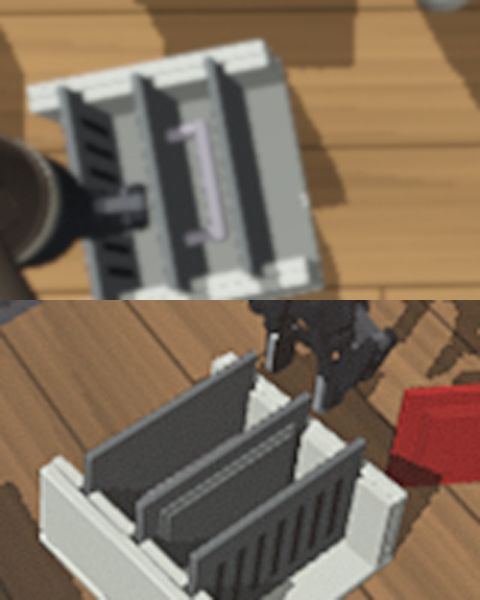

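The gripper is still short of the lid at about +x/+y and clear of the rack. I'll bring it in above the lid.

Request:
jog_arm --motion "0.5 -0.47 -0.35 0.3 0 0 -0.22; 0.5 -0.47 -0.35 0.3 0 0 -0.22; 0.5 -0.47 -0.35 0.3 0 0 -0.22; 0.5 -0.47 -0.35 0.4 0 0 -0.22; 0.5 0 0 0.6 0 0 0; 0.5 0 0 0.5 0 0 0; 0.5 0 0 0 0 0 0; 0.5 0 0 0 0 0 0"

```text
time_s: 3.2
tool_pos: [0.4846, 0.3365, 0.1474]
tool_rot: [3.141, 0.0, -2.951]
wrist_force: [-1.2, 0.5, 0.3]
finger_gap: 0.0423
grasp_force: 0.0
```

Run:
```python
from plan import *
a=np.radians(10.7);y=[-np.sin(a),np.cos(a),0]
plan([.486,.334,.112],[0,0,-1],y,1)
cv2.imwrite("pics/b.png",np.vstack([cv2.resize(env.read_camera(n)[y0:y0+75,x0:x0+120,::-1],(480,300),interpolation=2) for n,x0,y0 in(("top",150,150),("scene",330,220))]))
```

```text
rows 1 row [-0.045 -0.135  1.772  0.003  0.002  0.048] tot mm [-0.9 -2.7 35.4] deg [0.  0.  0.2]
q [-0.72  0.43  0.04  1.78 -0.02  0.93  1.09] t 3.2 gap 0.0423
```

View pics/b.png

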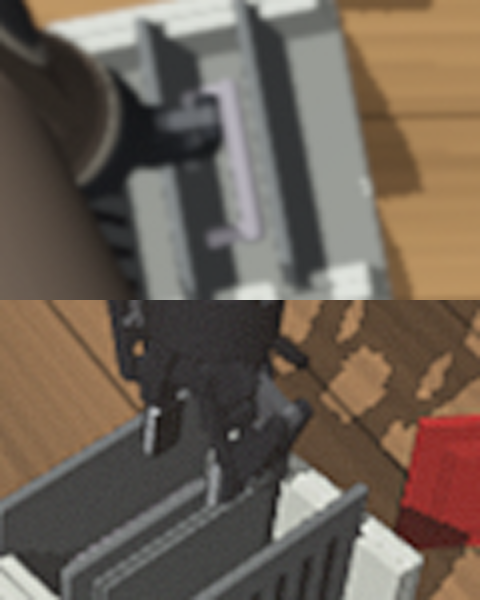

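The fingers straddle the lid's top edge: the near finger is at about (383,262) in the scene view and the far one at (367,252). I'll lower and pinch.

Request:
jog_arm --motion "0.5 -0.04 -0.13 0.6 0 0 0; 0.5 0 0 0.6 0 0 0; 0.5 0 0 0.57 0 0 0; 0.5 0 0 0 0 0 0; 0.95 0 0 0 0 0 0; 0.95 0 0 0 0 0 0; 0.95 0 0 0 0 0 0; 0.95 0 0 0 0 0 0" --force 60

```text
time_s: 4.3
tool_pos: [0.4864, 0.334, 0.1125]
tool_rot: [3.141, 0.001, -2.952]
wrist_force: [0.2, 0.3, 4.5]
finger_gap: 0.0063
grasp_force: 60.5
```

Request:
jog_arm --motion "1 0 0 0 0 0 0; 1 0 0 0 0 0 0; 1 0 0 -0.1 0 0 0; 1 0 0 -0.2 0 0 0; 1 0 0 -0.2 0 0 0; 1 0 0 -0.2 0 0 0; 1 0 0 -0.2 0 0 0; 1 0 0 0 0 0 0" --force 90

```text
time_s: 5.3
tool_pos: [0.4863, 0.3338, 0.1303]
tool_rot: [3.141, 0.001, -2.952]
wrist_force: [-0.6, -0.5, -2.7]
finger_gap: 0.0058
grasp_force: 88.0
```

Request:
jog_arm --motion "1 0 0 -0.5 0 0 0; 1 0 0 -0.8 0 0 0; 1 0 0 -0.9 0 0 0; 1 0 0 -0.9 0 0 0; 1 0 0 -0.9 0 0 0; 1 0 0 -0.9 0 0 0; 1 0 0 -0.9 0 0 0; 1 0 0 -0.9 0 0 0"

```text
time_s: 6.3
tool_pos: [0.486, 0.3336, 0.2654]
tool_rot: [3.141, 0.0, -2.952]
wrist_force: [-0.5, -0.1, -2.2]
finger_gap: 0.0061
grasp_force: 88.0
```

```bash
cat > tgt.py <<'E'
from plan import *
b=np.radians(7.9);sx=np.array([-np.sin(b),-np.cos(b),0]);sy=np.array([np.cos(b),-np.sin(b),0]);zz=np.array([0,0,1.])
foot=np.array([.4744,-.3441,.027])
lx=(sx+zz)/2**.5;lz=(zz-sx)/2**.5
E
python3 - <<'E'
from tgt import *
# lid origin -> TCP along lid z: 0.1015
o=foot+lz*.1015
p=o+lx*.06+zz*.06
print(o)
# intermediate: above, tilted 45
D=plan(p,-lz,-lx)
im=np.vstack([env.read_camera(n)[::,:,::-1][50:300] for n in("top","scene")]);cv2.imwrite("pics/c.png",im[:, :])
E
```

```text
[ 0.48426458 -0.27300981  0.09877134]
rows 31 row [ 0.041 -0.961  0.499  0.36   0.06   0.143] tot mm [ 129.6 -635.6   64. ] deg [44.6  7.4 17.8]
q [-0.72  0.32  0.05  1.64 -0.02  1.17  1.09] t 6.3 gap 0.0061
```

View pics/c.png

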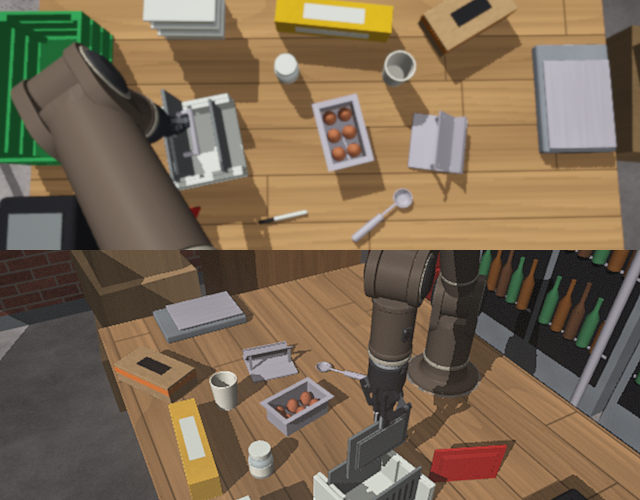

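The lid is clear of the rack, and the two other plates still stand. Now I'll carry it in two legs.

Run:
```python
from tgt import *
y=-(sx*.94+np.array([.33,0,0])*0)
a=np.radians(0)
z1=np.array([0,-np.sin(.2),-np.cos(.2)]);y1=np.array([0,np.cos(.2),-np.sin(.2)])
D=plan([.484,.02,.28],z1,y1,16)
p=foot+lz*.1015+lx*.05+zz*.06;print(p)
plan(p,-lz,-lx,16,D)
plan(p,-lz,-lx,None,D)
```

```text
rows 16 row [ 0.108 -0.979  0.049  0.181  0.02   0.169] tot mm [  62.  -308.1  -14.1] deg [11.6  1.3 10.8]
q [-0.72  0.32  0.05  1.64 -0.02  1.17  1.09] t 6.4 gap 0.0055
[ 0.47940518 -0.30802961  0.19412668]
rows 16 row [-0.055 -0.8    0.717  0.523  0.059  0.11 ] tot mm [   4.6 -304.4  149.3] deg [33.5  3.8  7.1]
rows 13 row [-0.067 -0.989  0.878  0.644  0.073  0.136] tot mm [   4.6 -304.4  149.3] deg [33.5  3.8  7.1]
```

Request:
jog_arm --motion "1 0.05 -0.5 0.03 0.1 0 0.1; 1 0.11 -0.98 0.05 0.18 0.02 0.17; 1 0.11 -0.98 0.05 0.18 0.02 0.17; 1 0.11 -0.98 0.05 0.18 0.02 0.17; 1 0.11 -0.98 0.05 0.18 0.02 0.17; 1 0.11 -0.98 0.05 0.18 0.02 0.17; 1 0.11 -0.98 0.05 0.18 0.02 0.17; 1 0.11 -0.98 0.05 0.18 0.02 0.17"

```text
time_s: 7.4
tool_pos: [0.4918, 0.1843, 0.2626]
tool_rot: [-3.046, -0.005, -3.043]
wrist_force: [0.5, -0.4, -2.2]
finger_gap: 0.0058
grasp_force: 88.1
```

Request:
jog_arm --motion "1 0.11 -0.98 0.05 0.18 0.02 0.17; 1 0.11 -0.98 0.05 0.18 0.02 0.17; 1 0.11 -0.98 0.05 0.18 0.02 0.17; 1 0.11 -0.98 0.05 0.18 0.02 0.17; 1 0.11 -0.98 0.05 0.18 0.02 0.17; 1 0.11 -0.98 0.05 0.18 0.02 0.17; 1 0.11 -0.98 0.05 0.18 0.02 0.17; 1 0.06 -0.5 0.03 0.1 0.01 0.1"

```text
time_s: 8.4
tool_pos: [0.484, 0.0367, 0.2753]
tool_rot: [-2.95, -0.003, -3.135]
wrist_force: [0.0, 1.3, -2.1]
finger_gap: 0.0056
grasp_force: 88.1
```

Run:
```python
from tgt import *
p=foot+lz*.1015+lx*.05+zz*.06;print(p)
plan(p,-lz,-lx,16)
plan(p,-lz,-lx)
print(env.read_state()["joint_pos"])
```

```text
[ 0.47940518 -0.30802961  0.19412668]
rows 16 row [-0.055 -0.858  0.724  0.531  0.059  0.117] tot mm [   6.8 -322.9  145.2] deg [34.   3.8  7.5]
q [-0.51  0.15  0.23  1.86  0.16  1.19  1.23] t 8.4 gap 0.0056
rows 14 row [-0.063 -0.983  0.825  0.607  0.068  0.134] tot mm [   6.8 -322.9  145.2] deg [34.   3.8  7.5]
q [-0.51  0.15  0.23  1.86  0.16  1.19  1.23] t 8.4 gap 0.0056
[-0.50670382  0.15093882  0.22575202  1.86412529  0.16112858  1.1899442
  1.23090804]
```

Request:
jog_arm --motion "1 -0.05 -0.86 0.72 0.53 0.06 0.12; 1 -0.05 -0.86 0.72 0.53 0.06 0.12; 1 -0.05 -0.86 0.72 0.53 0.06 0.12; 1 -0.05 -0.86 0.72 0.53 0.06 0.12; 1 -0.05 -0.86 0.72 0.53 0.06 0.12; 1 -0.05 -0.86 0.72 0.53 0.06 0.12; 1 -0.05 -0.86 0.72 0.53 0.06 0.12; 1 -0.05 -0.86 0.72 0.53 0.06 0.12"

```text
time_s: 9.4
tool_pos: [0.4876, -0.1297, 0.2089]
tool_rot: [-2.652, -0.012, 3.075]
wrist_force: [-0.5, -0.4, -2.4]
finger_gap: 0.0058
grasp_force: 88.1
```

Request:
jog_arm --motion "1 -0.05 -0.86 0.72 0.53 0.06 0.12; 1 -0.05 -0.86 0.72 0.53 0.06 0.12; 1 -0.05 -0.86 0.72 0.53 0.06 0.12; 1 -0.05 -0.86 0.72 0.53 0.06 0.12; 1 -0.05 -0.86 0.72 0.53 0.06 0.12; 1 -0.05 -0.86 0.72 0.53 0.06 0.12; 1 -0.05 -0.7 0.6 0.53 0.06 0.12; 1 0 0 0 0 0 0"

```text
time_s: 10.4
tool_pos: [0.4797, -0.281, 0.1932]
tool_rot: [-2.393, -0.003, 3.01]
wrist_force: [0.1, 0.2, -2.1]
finger_gap: 0.0059
grasp_force: 88.2
```

Run:
```python
from tgt import *
print(env.read_state()["joint_pos"])
plan(foot+lz*.1015+lx*.005+zz*.012,-lz,-lx,8)
cv2.imwrite("pics/d.png",np.hstack([cv2.resize(env.read_camera(n)[y0:y0+100,x0:x0+100,::-1],(400,400),interpolation=2) for n,x0,y0 in(("top",390,140),("scene",220,100))]))
```

```text
[-0.38235088  0.41254476  0.47529053  2.0237745   0.71580123  0.94637964
  1.01604063]
rows 8 row [-0.023  0.364  0.334  0.066  0.004  0.012] tot mm [-3.7 57.3 54.4] deg [2.1 0.1 0.4]
q [-0.38  0.41  0.48  2.02  0.72  0.95  1.02] t 10.4 gap 0.0059
```

View pics/d.png

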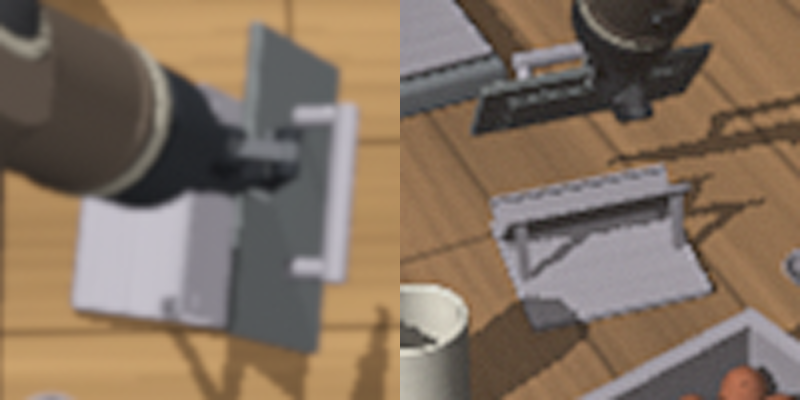

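The lid is held above the stand at about 45°, with the handle on the outer, upper side. I'll check how it sits in the grip from the bar ends.

Run:
```python
from tgt import *
C,s=cur();print(C.round(3).tolist())
Rm=C[:3,:3];lX=-Rm[:,1];lZ=-Rm[:,2];lY=np.cross(lZ,lX)
o=C[:3,3]-lZ*.1015
for n in("top",):
  for yy in(-.052,.052):
    print("bar end",proj(n,o+lX*.032+lZ*.06+lY*yy))
  for yy in(-.09,.09):
    for z in(0,.12): print("corner face",yy,z,proj(n,o+lX*.004+lZ*z+lY*yy))
print("scene",proj("scene",o-lX*.004+lZ*.12+lY*.09),proj("scene",o-lX*.004+lZ*.12-lY*.09), proj("scene",o+lX*.032+lZ*.06+lY*.052))
```

```text
[[-0.992, 0.093, -0.09, 0.48], [0.129, 0.728, -0.673, -0.28], [0.002, -0.679, -0.734, 0.193], [0.0, 0.0, 0.0, 1.0]]
bar end [471.91264287 210.4442258 ]
bar end [475.20974116 165.99814274]
corner face -0.09 0 [468.92084984 228.55256798]
corner face -0.09 0.12 [447.74037521 223.54173325]
corner face 0.09 0 [474.30851783 156.32539404]
corner face 0.09 0.12 [454.05575578 144.57885003]
scene [241.23291202 123.18902217] [298.78939164 111.89296445] [248.63508564 115.21409003]
```

Request:
jog_arm --motion "1 -0.02 0.36 0.33 0.07 0 0.01; 1 -0.02 0.36 0.33 0.07 0 0.01; 1 -0.02 0.36 0.33 0.07 0 0.01; 1 -0.02 0.36 0.33 0.07 0 0.01; 1 -0.02 0.36 0.33 0.07 0 0.01; 1 -0.02 0.36 0.33 0.07 0 0.01; 1 -0.02 0.36 0.33 0.07 0 0.01; 1 0 0.3 0.3 0.05 0 0"

```text
time_s: 11.5
tool_pos: [0.4837, -0.2757, 0.1161]
tool_rot: [-2.357, 0.001, 3.008]
wrist_force: [0.3, -0.3, -2.2]
finger_gap: 0.0057
grasp_force: 88.2
```

Run:
```python
from tgt import *
plan(foot+lz*.1015,-lz,-lx,8)
print(env.read_state()["wrist_force"],sx,lx)
cv2.imwrite("pics/e.png",np.hstack([cv2.resize(env.read_camera(n)[y0:y0+100,x0:x0+100,::-1],(400,400),interpolation=2) for n,x0,y0 in(("top",390,140),("scene",220,100))]))
```

```text
rows 8 row [-0.001  0.089  0.064  0.001  0.007  0.004] tot mm [-0.2 14.2 10.3] deg [0.  0.2 0.1]
q [-0.4   0.58  0.48  2.06  0.76  0.82  0.85] t 11.5 gap 0.0057
[ 0.30905792 -0.27676929 -2.15083827] [-0.13744455 -0.99050946  0.        ] [-0.09718797 -0.70039596  0.70710678]
```

View pics/e.png

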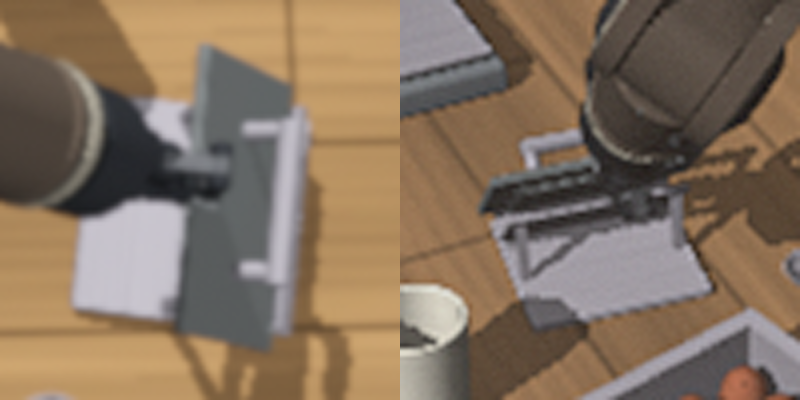

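The lid hovers parallel to and centred over the slope, with its lower edge above the ledge. I'll ease it in and watch the wrist force.

Request:
jog_arm --motion "1 0 0.09 0.07 0 0 0; 1 0 0.09 0.07 0 0 0; 1 0 0.09 0.07 0 0 0; 1 0 0.09 0.07 0 0 0; 1 0 0.09 0.07 0 0 0; 1 0 0.04 0.03 0 0 0; 1 0 0 0 0 0 0; 1 0 0 0 0 0 0" --force 40

```text
time_s: 12.6
tool_pos: [0.4838, -0.2743, 0.1046]
tool_rot: [-2.357, 0.001, 3.008]
wrist_force: [0.2, 0.2, -1.4]
finger_gap: 0.0058
grasp_force: 88.2
```

Run:
```python
from tgt import *
plan(foot+lz*.1015,-lz,-lx,1)
C,s=cur();print("F tool",C[:3,:3].T@s["wrist_force"],s["wrist_torque"])
```

```text
rows 1 row [-0.012  0.252  0.157  0.011  0.053  0.031] tot mm [-0.2  5.   3.1] deg [0.  0.2 0.1]
q [-0.4   0.6   0.47  2.07  0.76  0.8   0.83] t 12.6 gap 0.0058
F tool [-0.16372275  1.18200361  0.85391613] [ 1.1524461  -0.1119964   0.05881984]
```

Request:
jog_arm --motion "1 0 0.05 0.04 0 0 0; 1 0 0.05 0.04 0 0 0; 1 0 0.05 0.04 0 0 0; 1 0 0.05 0.03 0 0 0; 1 0 0 0 0 0 0; 1 0 0 0 0 0 0; 1 0 0 0 0 0 0; 1 0 0 0 0 0 0"

```text
time_s: 13.6
tool_pos: [0.4851, -0.2729, 0.1009]
tool_rot: [-2.356, 0.002, 3.009]
wrist_force: [0.8, 10.0, 15.8]
finger_gap: 0.0052
grasp_force: 91.2
```

Run:
```python
from tgt import *
plan(foot+lz*.1015,-lz,-lx,1)
C,s=cur();print("F tool",C[:3,:3].T@s["wrist_force"],s["wrist_torque"])
```

```text
rows 1 row [ 0.042  0.067  0.081 -0.002  0.081  0.032] tot mm [0.8 1.3 1.6] deg [-0.   0.3  0.1]
q [-0.4   0.61  0.47  2.07  0.77  0.79  0.82] t 13.6 gap 0.0052
F tool [  0.48756123  -4.10111173 -18.29242235] [-0.35974014  0.6693596  -0.4750411 ]
```

Ledge contact is about 18 N and there is light contact on the slope, within 2 mm of the expected pose. I'll release it.

Request:
jog_arm --motion "1 0 0.07 -0.04 0 0 0; 1 0 0 0 0 0 0; 0.9 0 0 0 0 0 0; 0.85 0 0 0 0 0 0; 0.8 0 0 0 0 0 0; 0.75 0 0 0 0 0 0; 0.7 0 0 0 0 0 0; 0.7 0 0 0 0 0 0"

```text
time_s: 14.6
tool_pos: [0.4841, -0.2721, 0.0991]
tool_rot: [-2.357, 0.001, 3.008]
wrist_force: [-0.3, 0.5, 0.3]
finger_gap: 0.0255
grasp_force: 0.0
```

Request:
jog_arm --motion "0.7 0 0 -0.1 0 0 0; 0.7 0 0 -0.3 0 0 0; 0.7 0 0 -0.5 0 0 0; 0.7 0 0 -0.8 0 0 0; 0.7 0 0 -0.9 0 0 0; 0.6 0 -0.5 -0.9 0 0 0; 0.5 0 -0.9 -0.7 0 0 0; 0.5 0 -0.9 -0.5 0 0 0"

```text
time_s: 15.6
tool_pos: [0.489, -0.2378, 0.1996]
tool_rot: [-2.358, 0.002, 3.009]
wrist_force: [0.5, -0.7, -0.1]
finger_gap: 0.0429
grasp_force: 0.0
```

Run:
```python
from tgt import *
print(env.read_state()["joint_pos"])
# handle grasp: bar at foot + lx*.032 + lz*.06 ; TCP = bar - 0.019*lx
bar=foot+lx*.032+lz*.06;print("bar",bar)
for n in("top","scene"):
  print(n,[proj(n,bar+sy*k).round(1).tolist() for k in(-.052,.052)],"corners",[proj(n,foot+lx*.004+lz*z+sy*k).round(1).tolist() for k in(-.09,.09) for z in (0,.12)])
C,s=cur()
D=plan(bar+lx*.10,-lx,lz)
D=plan(bar+lx*.10,-lx,-lz)
cv2.imwrite("pics/f.png",np.hstack([cv2.resize(env.read_camera(n)[y0:y0+100,x0:x0+100,::-1],(400,400),interpolation=2) for n,x0,y0 in(("top",390,140),("scene",220,100))]))
```

```text
[-0.46952554  0.42590687  0.46180929  2.00716195  0.70438871  1.02371157
  0.94550853]
bar [ 0.47712126 -0.32448891  0.09205382]
top [[454.9, 211.5], [458.4, 171.0]] corners [[454.0, 228.1], [431.7, 223.2], [459.7, 161.9], [438.3, 151.6]]
scene [[282.0, 135.0], [251.0, 141.2]] corners [[291.7, 144.7], [298.9, 137.1], [239.8, 155.4], [243.3, 148.4]]
rows 23 row [ 0.001 -0.379  0.102 -0.977  0.001  0.004] tot mm [  0.7 -86.1 137.8] deg [-89.9   0.1   0.3]
q [-0.47  0.43  0.46  2.01  0.7   1.02  0.95] t 15.6 gap 0.0429
rows 33 row [ 0.376  0.027  0.051 -0.001 -0.962 -0.963] tot mm [  0.7 -86.1 137.8] deg [  -0.2 -127.  -127.2]
q [-0.47  0.43  0.46  2.01  0.7   1.02  0.95] t 15.6 gap 0.0429
```

Run:
```python
from h import *
f=cv2.imread("pics/f.png");hs=cv2.cvtColor(f[:,:400],cv2.COLOR_BGR2HSV)
k=((hs[...,1]<75)&(hs[...,2]>55)&(hs[...,2]<135)).astype(np.uint8);k=cv2.morphologyEx(k,cv2.MORPH_OPEN,np.ones((5,5)))
for c in cv2.findContours(k,0,1)[0]:
    if cv2.contourArea(c)>2000:print("dark",cv2.contourArea(c),(cv2.approxPolyDP(c,6,True)[:,0]/4+[390,140]).tolist())
hsv=hs.astype(int)
for y in range(90,330,20):
    print(y/4+140,"cols V@",[(x/4+390,int(hsv[y,x,2]),int(hsv[y,x,1])) for x in range(228,296,8)])
```

```text
dark 22685.0 [[437.75, 152.75], [434.5, 169.5], [428.0, 166.75], [427.25, 164.0], [422.75, 164.5], [424.0, 174.25], [431.0, 175.5], [432.75, 180.75], [435.25, 180.0], [436.25, 175.75], [440.5, 177.5], [443.0, 174.75], [442.75, 168.0], [446.0, 171.25], [445.75, 183.0], [437.25, 183.5], [433.75, 181.25], [426.25, 182.75], [432.75, 183.25], [435.0, 185.75], [432.0, 215.25], [428.5, 221.0], [453.25, 227.5], [455.5, 223.5], [455.0, 211.5], [444.75, 209.25], [443.5, 206.25], [452.25, 205.0], [455.25, 175.0], [447.75, 174.5], [447.25, 171.75], [458.5, 169.5], [459.5, 162.5]]
dark 8157.5 [[390.0, 143.25], [390.0, 184.5], [393.25, 184.5], [404.75, 173.25], [407.25, 163.0], [409.75, 162.75], [409.75, 157.25], [407.5, 152.0], [404.25, 150.75], [406.25, 160.75], [404.0, 167.75], [401.0, 152.25], [396.5, 144.75]]
162.5 cols V@ [(447.0, 101, 13), (449.0, 101, 13), (451.0, 101, 13), (453.0, 102, 13), (455.0, 101, 13), (457.0, 101, 10), (459.0, 118, 30), (461.0, 175, 111), (463.0, 157, 125)]
167.5 cols V@ [(447.0, 101, 13), (449.0, 101, 13), (451.0, 101, 13), (453.0, 101, 13), (455.0, 101, 13), (457
[... 1120 characters left out ...]
202.5 cols V@ [(447.0, 102, 13), (449.0, 101, 13), (451.0, 100, 13), (453.0, 135, 13), (455.0, 190, 11), (457.0, 188, 11), (459.0, 169, 14), (461.0, 128, 14), (463.0, 126, 12)]
207.5 cols V@ [(447.0, 185, 11), (449.0, 186, 11), (451.0, 186, 11), (453.0, 178, 13), (455.0, 194, 12), (457.0, 180, 11), (459.0, 175, 12), (461.0, 136, 17), (463.0, 127, 12)]
212.5 cols V@ [(447.0, 92, 11), (449.0, 99, 15), (451.0, 101, 15), (453.0, 98, 13), (455.0, 128, 10), (457.0, 177, 12), (459.0, 164, 12), (461.0, 121, 15), (463.0, 124, 19)]
217.5 cols V@ [(447.0, 99, 15), (449.0, 92, 11), (451.0, 99, 15), (453.0, 99, 13), (455.0, 149, 12), (457.0, 184, 12), (459.0, 162, 13), (461.0, 124, 16), (463.0, 128, 44)]
```

The lid leans where predicted: the corners agree within about 1 px and the bar lies at column 457. Now I'll arc over to approach the handle.

Request:
jog_arm --motion "0.5 0 -0.36 0.1 -0.94 0 0; 0.5 0 -0.36 0.1 -0.94 0 0; 0.5 0 -0.36 0.1 -0.94 0 0; 0.5 0 -0.36 0.1 -0.94 0 0; 0.5 0 -0.36 0.1 -0.94 0 0; 0.5 0 -0.36 0.1 -0.94 0 0; 0.5 0 -0.36 0.1 -0.94 0 0; 0.5 0 -0.36 0.1 -0.94 0 0"

```text
time_s: 16.7
tool_pos: [0.4807, -0.2946, 0.2144]
tool_rot: [-2.885, 0.001, 3.008]
wrist_force: [0.3, -0.2, -0.2]
finger_gap: 0.0426
grasp_force: 0.0
```

Request:
jog_arm --motion "0.5 0 -0.36 0.1 -0.94 0 0; 0.5 0 -0.36 0.1 -0.94 0 0; 0.5 0 -0.36 0.1 -0.94 0 0; 0.5 0 -0.36 0.1 -0.94 0 0; 0.5 0 -0.36 0.1 -0.94 0 0; 0.5 0 -0.36 0.1 -0.94 0 0; 0.5 0 -0.36 0.1 -0.94 0 0; 0.5 0 -0.36 0.1 -0.94 0 0"

```text
time_s: 17.7
tool_pos: [0.4732, -0.3515, 0.2]
tool_rot: [2.873, 0.001, 3.008]
wrist_force: [-0.6, -0.5, 0.2]
finger_gap: 0.0431
grasp_force: 0.0
```

Run:
```python
from tgt import *
bar=foot+lx*.032+lz*.06+sy*.001
plan(bar+lx*.08,-lx,lz)
plan(bar+lx*.08,-lx,lz,10)
```

```text
rows 8 row [-0.007 -0.317  0.198 -0.926 -0.003  0.007] tot mm [ -1.  -41.8  41.8] deg [-29.6  -0.1   0.2]
q [ 0.49  0.48  0.29  1.62 -0.37  1.24  2.35] t 17.7 gap 0.0431
rows 10 row [-0.005 -0.255  0.157 -0.741 -0.002  0.005] tot mm [ -1.  -41.8  41.8] deg [-29.6  -0.1   0.2]
q [ 0.49  0.48  0.29  1.62 -0.37  1.24  2.35] t 17.7 gap 0.0431
```

Request:
jog_arm --motion "0.5 0 -0.32 0.2 -0.92 0 0; 0.5 0 -0.32 0.2 -0.92 0 0; 0.5 0 -0.32 0.2 -0.92 0 0; 0.5 0 -0.32 0.2 -0.92 0 0; 0.5 0 -0.32 0.2 -0.92 0 0; 0.5 0 -0.32 0.2 -0.92 0 0; 0.5 0 -0.32 0.2 -0.92 0 0; 0.5 0 0 0 0 0 0"

```text
time_s: 18.7
tool_pos: [0.4684, -0.3793, 0.1536]
tool_rot: [2.425, -0.003, 3.006]
wrist_force: [-0.3, -0.2, 0.1]
finger_gap: 0.043
grasp_force: 0.0
```

Run:
```python
from tgt import *
bar=foot+lx*.032+lz*.06+sy*.001
plan(bar+lx*.03,-lx,lz)
```

```text
rows 3 row [-0.037 -0.031  0.882 -0.327 -0.016 -0.002] tot mm [-2.3 -0.6 53. ] deg [-3.9 -0.2 -0. ]
q [ 0.76  0.77  0.2   1.4  -0.61  1.57  2.57] t 18.7 gap 0.043
```

Request:
jog_arm --motion "0.4 -0.02 0 0.44 -0.16 0 0; 0.4 -0.02 0 0.44 -0.16 0 0; 0.4 -0.02 0 0.44 -0.16 0 0; 0.4 -0.02 0 0.44 -0.16 0 0; 0.4 -0.02 -0.02 0.44 -0.16 0 0; 0.4 -0.02 -0.02 0.44 -0.16 0 0; 0.4 0 0 0 0 0 0; 0.4 0 0 0 0 0 0"

```text
time_s: 19.7
tool_pos: [0.4768, -0.3447, 0.1167]
tool_rot: [2.36, 0.001, 3.008]
wrist_force: [-0.4, -0.2, -0.5]
finger_gap: 0.051
grasp_force: 0.0
```

Run:
```python
from tgt import *
bar=foot+lx*.032+lz*.06+sy*.001
plan(bar-lx*.017,-lx,lz)
print(env.read_state()["joint_pos"].round(3))
```

```text
rows 3 row [ 0.023 -0.053  0.811 -0.018 -0.009  0.018] tot mm [ 1.4 -3.1 48.6] deg [-0.2 -0.1  0.2]
q [ 0.76  0.81  0.17  1.46 -0.65  1.53  2.6 ] t 19.7 gap 0.051
[ 0.758  0.814  0.167  1.457 -0.648  1.525  2.6  ]
```

Request:
jog_arm --motion "0.4 0.02 -0.05 0.5 0 0 0; 0.4 0.02 -0.05 0.5 0 0 0; 0.4 0.02 -0.05 0.5 0 0 0; 0.4 0 0 0.5 0 0 0; 0.4 0 0 0.42 0 0 0; 0.4 0 0 0 0 0 0; 0.4 0 0 0 0 0 0; 0.4 0 0 0 0 0 0"

```text
time_s: 20.7
tool_pos: [0.4799, -0.3131, 0.0804]
tool_rot: [2.36, 0.001, 3.007]
wrist_force: [-0.5, 0.4, 0.5]
finger_gap: 0.0509
grasp_force: 0.0
```

Request:
jog_arm --motion "0.6 0 0 0 0 0 0; 0.7 0 0 0 0 0 0; 0.8 0 0 0 0 0 0; 0.9 0 0 0 0 0 0; 1 0 0 0 0 0 0; 1 0 0 0 0 0 0; 1 0 0 0 0 0 0; 1 0 0 0 0 0 0" --force 60

```text
time_s: 21.7
tool_pos: [0.4801, -0.3119, 0.081]
tool_rot: [2.358, 0.001, 3.008]
wrist_force: [-0.3, 1.8, 5.2]
finger_gap: 0.0122
grasp_force: 58.4
```

Run:
```python
from tgt import *
bar=foot+lx*.032+lz*.06+sy*.001
plan(bar-lx*.017,-lx,lz,1)
print(env.read_state())
```

```text
rows 1 row [ 0.013 -0.065  0.005 -0.024 -0.032  0.061] tot mm [ 0.3 -1.3  0.1] deg [-0.1 -0.1  0.2]
q [ 0.73  0.83  0.15  1.54 -0.67  1.43  2.63] t 21.7 gap 0.0122
{'time_s': 21.7, 'joint_pos': array([ 0.73245566,  0.82610844,  0.14936424,  1.53654607, -0.66895817,
        1.43496958,  2.62539961]), 'qd': array([ 7.18467288e-04, -1.07181116e-03, -1.18097525e-04, -2.89493241e-04,
        1.27961669e-03,  7.93856064e-05, -1.32424974e-03]), 'joint_efforts': array([  0.49033307, -73.3339119 ,   3.81965473, -20.90908706,
        -1.17054574,   1.63887843,   0.14015046]), 'tool_pos': array([ 0.48014072, -0.31190995,  0.0810142 ]), 'tool_rot': array([2.35789189e+00, 1.44683625e-03, 3.00830927e+00]), 'wrist_force': array([-0.34126416,  1.82651532,  5.15662595]), 'wrist_torque': array([ 0.33700787,  0.17064462, -0.01543977]), 'grasp_force': 58.37694525718689, 'finger_gap': 0.012212173655938477}
```

Request:
jog_arm --motion "1 0 0 0 0 0 0; 1 0 0 0 0 0 0; 1 0 0.1 -0.1 0 0 0; 1 0 0.25 -0.25 0 0 0; 1 0 0.4 -0.4 0 0 0; 1 0 0.6 -0.6 0 0 0; 1 0 0.7 -0.7 0 0 0; 1 0 0.7 -0.7 0 0 0" --force 110

```text
time_s: 22.7
tool_pos: [0.4799, -0.3124, 0.1598]
tool_rot: [2.36, 0.002, 3.008]
wrist_force: [-0.5, 0.7, -1.3]
finger_gap: 0.0104
grasp_force: 107.3
```

```bash
cat >> tgt.py <<'E'
pan=np.array([.5092,-.0377,.065]);g=np.radians(13.2)
py=np.array([-np.sin(g),np.cos(g),0])
E
python3 - <<'E'
from tgt import *
print(env.read_state()["wrist_force"],env.read_state()["grasp_force"])
D=plan([.485,-.26,.19],[0,0,-1],-sx,16)
plan(pan+[0,0,.08],[0,0,-1],py,16,D)
E
```

```text
[-0.54445731  0.73214717 -1.2672383 ] 107.3339831829071
rows 16 row [ 0.006  0.193 -0.02   0.7    0.     0.004] tot mm [ 1.9 58.6 15.6] deg [44.8  0.   0.3]
q [ 0.72  0.73  0.16  1.51 -0.65  1.54  2.55] t 22.7 gap 0.0104
rows 16 row [-0.1    0.696  0.141  0.     0.    -0.33 ] tot mm [  6.6 223.5  45. ] deg [  0.    0.  -21.1]
```

Request:
jog_arm --motion "1 0 0.25 -0.1 0.5 0 0; 1 0 0.25 -0.02 0.8 0 0; 1 0 0.25 -0.02 0.8 0 0; 1 0 0.25 -0.02 0.8 0 0; 1 0 0.25 -0.02 0.8 0 0; 1 0 0.25 -0.02 0.8 0 0; 1 0 0.25 -0.02 0.8 0 0; 1 0 0.25 -0.02 0.8 0 0"

```text
time_s: 23.7
tool_pos: [0.4838, -0.2821, 0.1847]
tool_rot: [2.788, 0.002, 3.008]
wrist_force: [-0.2, 0.4, -2.5]
finger_gap: 0.0106
grasp_force: 107.5
```

Request:
jog_arm --motion "1 0 0.25 -0.02 0.8 0 0; 1 0 0.25 -0.02 0.8 0 0; 1 0 0.25 -0.02 0.8 0 0; 1 0 0.25 -0.02 0.8 0 0; 1 0 0.25 -0.02 0.8 0 0; 1 0 0.25 -0.02 0.8 0 0; 1 0 0.25 -0.02 0.8 0 0; 1 0 0 0 0 0 0"

```text
time_s: 24.7
tool_pos: [0.4887, -0.2471, 0.1937]
tool_rot: [-3.108, 0.002, 3.012]
wrist_force: [0.3, -0.4, -1.8]
finger_gap: 0.0106
grasp_force: 107.6
```

Run:
```python
from tgt import *
plan(pan+[0,0,.08],[0,0,-1],py)
plan(pan+[0,0,.08],[0,0,-1],py,16)
```

```text
rows 11 row [-0.127  0.957  0.204 -0.044 -0.006 -0.469] tot mm [  6.8 211.8  41.6] deg [ -1.9  -0.3 -20.6]
q [ 0.1   0.31  0.32  1.86 -0.08  0.97  1.89] t 24.7 gap 0.0106
rows 16 row [-0.09   0.658  0.141 -0.03  -0.004 -0.322] tot mm [  6.8 211.8  41.6] deg [ -1.9  -0.3 -20.6]
q [ 0.1   0.31  0.32  1.86 -0.08  0.97  1.89] t 24.7 gap 0.0106
```

Request:
jog_arm --motion "1 -0.09 0.66 0.14 -0.03 0 -0.32; 1 -0.09 0.66 0.14 -0.03 0 -0.32; 1 -0.09 0.66 0.14 -0.03 0 -0.32; 1 -0.09 0.66 0.14 -0.03 0 -0.32; 1 -0.09 0.66 0.14 -0.03 0 -0.32; 1 -0.09 0.66 0.14 -0.03 0 -0.32; 1 -0.09 0.66 0.14 -0.03 0 -0.32; 1 -0.09 0.66 0.14 -0.03 0 -0.32"

```text
time_s: 25.7
tool_pos: [0.5085, -0.1447, 0.168]
tool_rot: [-3.124, -0.004, -3.095]
wrist_force: [-0.1, -0.3, -2.2]
finger_gap: 0.0108
grasp_force: 107.6
```

Request:
jog_arm --motion "1 -0.09 0.66 0.14 -0.03 0 -0.32; 1 -0.09 0.66 0.14 -0.03 0 -0.32; 1 -0.09 0.66 0.14 -0.03 0 -0.32; 1 -0.09 0.66 0.14 -0.03 0 -0.32; 1 -0.09 0.66 0.14 -0.03 0 -0.32; 1 -0.09 0.66 0.14 -0.03 0 -0.32; 1 -0.09 0.66 0.14 -0.03 0 -0.32; 1 -0.09 0.4 0.1 -0.03 0 -0.32"

```text
time_s: 26.7
tool_pos: [0.5106, -0.0435, 0.1453]
tool_rot: [3.141, -0.005, -2.916]
wrist_force: [-0.1, 0.3, -2.2]
finger_gap: 0.0104
grasp_force: 107.7
```

Request:
jog_arm --motion "1 0 0 0 0 0 0; 1 0 0 0 0 0 0; 1 0 0 0 0 0 0; 1 0 0 0 0 0 0; 1 0 0 0 0 0 0; 1 0 0 0 0 0 0; 1 0 0 0 0 0 0; 1 0 0 0 0 0 0"

```text
time_s: 27.7
tool_pos: [0.5107, -0.0446, 0.1455]
tool_rot: [-3.141, -0.005, -2.918]
wrist_force: [-0.2, -0.1, -1.5]
finger_gap: 0.011
grasp_force: 107.7
```

Run:
```python
from tgt import *
plan(pan+[0,0,.045],[0,0,-1],py,8)
C,s=cur();Y=C[:3,1];X=-C[:3,0];b=C[:3,3]+[0,0,.017];print("lid y dir",X.round(3))
c=b-[0,0,.028]
for n in("top","scene"):
  print(n,[proj(n,c+X*i*.09+Y*j*.06).round(1).tolist() for i,j in((-1,-1),(-1,1),(1,1),(1,-1))],"bottom rim",[proj(n,c-[0,0,.008]+X*i*.09+Y*j*.06).round(1).tolist() for i,j in((-1,-1),(-1,1),(1,1),(1,-1))])
t,sc=[env.read_camera(n)[:,:,::-1] for n in("top","scene")]
cv2.imwrite("pics/gt.png",t);cv2.imwrite("pics/gs.png",sc)
cv2.imwrite("pics/g.png",np.hstack([cv2.resize(t[120:240,290:410],(400,400),interpolation=2),cv2.resize(sc[100:250,220:370],(400,400),interpolation=2)]))
```

```text
rows 8 row [-0.001  0.044  0.222 -0.    -0.009 -0.012] tot mm [-0.3  7.  35.5] deg [-0.  -0.3 -0.4]
q [-0.13  0.32  0.15  1.97 -0.06  0.86  1.84] t 27.7 gap 0.011
lid y dir [ 0.975  0.222 -0.005]
top [[380.8, 207.3], [332.5, 219.2], [314.6, 147.5], [362.1, 136.2]] bottom rim [[380.2, 207.6], [332.3, 219.4], [314.5, 148.2], [361.8, 136.9]]
scene [[305.8, 156.4], [333.1, 175.7], [282.3, 203.7], [255.8, 181.9]] bottom rim [[305.8, 158.6], [333.0, 177.9], [282.4, 206.0], [256.0, 184.1]]
```

View pics/g.png

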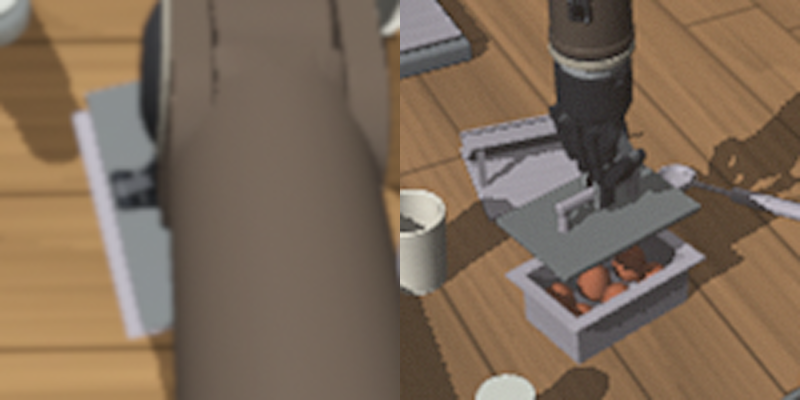

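The lid is level above the pan, with scene corners at (256,181), (332,177) and (283,204), matching the grip model. I'll check the pan estimate in the same view.

Run:
```python
from tgt import *
px=np.array([np.cos(g),np.sin(g),0])
s=cv2.imread("pics/scene0.png");t=cv2.imread("pics/top0.png")
P=[pan+px*i*.09+py*j*.06 for i,j in((-1,-1),(-1,1),(1,1),(1,-1))]
for n,im in(("scene",s),("top",t)):
    q=np.array([proj(n,p) for p in P]);print(n,q.round(1).tolist())
    hs=cv2.cvtColor(im,cv2.COLOR_BGR2HSV)[...,1].astype(np.float32)
    # edge offset along outward normals, midpoints of each side
    c=q.mean(0)
    for k in range(4):
        a,b=q[k],q[(k+1)%4];d=(b-a)/np.linalg.norm(b-a);nn=np.array([d[1],-d[0]]);nn*=np.sign(nn@((a+b)/2-c))
        r=[]
        for f in np.linspace(.15,.85,15):
            m=a+(b-a)*f;u=np.arange(-4,4.01,.1)
            xy=np.float32(m+u[:,None]*nn).reshape(1,-1,2)
            v=cv2.remap(hs,xy[...,0],xy[...,1],cv2.INTER_LINEAR)[0]
            i=np.argmax(np.abs(np.convolve(v,np.r_[np.ones(8),-np.ones(8)],"valid")));r.append(u[i+8])
        print(" side",k,"median px out",np.median(r).round(2),"slope",(np.median(r[-5:])-np.median(r[:5])).round(2))
```

```text
scene [[307.4, 176.2], [334.1, 195.6], [285.3, 224.1], [259.2, 202.0]]
 side 0 median px out 0.3 slope 0.2
 side 1 median px out -3.2 slope -4.3
 side 2 median px out -0.5 slope 4.4
 side 3 median px out 0.4 slope -0.1
top [[373.8, 209.7], [328.7, 221.1], [311.5, 154.0], [356.0, 143.1]]
 side 0 median px out 1.1 slope 0.0
 side 1 median px out 0.9 slope -0.2
 side 2 median px out 0.6 slope -0.2
 side 3 median px out 0.7 slope 0.8
```

Request:
jog_arm --motion "1 0.01 0.05 0.2 0 -0.01 -0.02; 1 0.01 0.05 0.25 0 -0.01 -0.02; 1 0.01 0.05 0.25 0 -0.01 -0.02; 1 0.01 0.05 0.25 0 -0.01 -0.02; 1 0 0.05 0.25 0 -0.01 -0.02; 1 0 0.05 0.25 0 -0.01 0; 1 0 0.05 0.2 0 -0.01 0; 1 0 0 0 0 0 0"

```text
time_s: 28.8
tool_pos: [0.508, -0.0379, 0.1122]
tool_rot: [3.142, -0.001, -2.911]
wrist_force: [0.2, 0.7, -1.7]
finger_gap: 0.0113
grasp_force: 107.7
```

Run:
```python
from tgt import *
plan(np.array([.508,-.0377,.084]),[0,0,-1],py,8)
```

```text
rows 8 row [-0.     0.001  0.176  0.    -0.002  0.001] tot mm [-0.1  0.2 28.2] deg [ 0.  -0.1  0. ]
q [-0.13  0.36  0.14  2.01 -0.07  0.78  1.85] t 28.8 gap 0.0113
```

Request:
jog_arm --motion "1 0 0 0.2 0 0 0; 1 0 0 0.2 0 0 0; 1 0 0 0.2 0 0 0; 1 0 0 0.2 0 0 0; 1 0 0 0.1 0 0 0; 1 0 0 0.1 0 0 0; 1 0 0 0 0 0 0; 1 0 0 0 0 0 0"

```text
time_s: 29.8
tool_pos: [0.5083, -0.038, 0.0926]
tool_rot: [-3.141, -0.0, -2.911]
wrist_force: [0.1, -0.4, -2.4]
finger_gap: 0.0104
grasp_force: 107.7
```

Request:
jog_arm --motion "1 0 0 0.06 0 0 0; 1 0 0 0.06 0 0 0; 1 0 0 0.06 0 0 0; 1 0 0 0.06 0 0 0; 1 0 0 0.06 0 0 0; 1 0 0 0.06 0 0 0; 1 0 0 0 0 0 0; 1 0 0 0 0 0 0"

```text
time_s: 30.8
tool_pos: [0.5083, -0.038, 0.0854]
tool_rot: [-3.141, -0.0, -2.911]
wrist_force: [-0.3, -0.8, -1.8]
finger_gap: 0.0108
grasp_force: 107.8
```

Request:
jog_arm --motion "1 0 0 0.04 0 0 0; 1 0 0 0.04 0 0 0; 1 0 0 0.03 0 0 0; 1 0 0 0.03 0 0 0; 1 0 0 0.03 0 0 0; 1 0 0 0 0 0 0; 1 0 0 0 0 0 0; 1 0 0 0 0 0 0"

```text
time_s: 31.8
tool_pos: [0.5086, -0.0385, 0.0843]
tool_rot: [-3.141, 0.001, -2.912]
wrist_force: [-8.6, -2.8, 28.0]
finger_gap: 0.0106
grasp_force: 111.1
```

```bash
cat > chk.py <<'E'
from tgt import *
C,st=cur();print(C[:3,3],"F",st["wrist_force"].round(1),"T",st["wrist_torque"].round(2))
px=np.array([np.cos(g),np.sin(g),0]);im=env.read_camera("scene")[:,:,::-1];cv2.imwrite("pics/chk.png",im)
hs=cv2.cvtColor(im,cv2.COLOR_BGR2HSV).astype(np.float32)
c3=np.array([.5087,-.0376,.073])
q=np.array([proj("scene",c3+px*i*.09+py*j*.06) for i,j in((-1,-1),(-1,1),(1,1),(1,-1))]);c=q.mean(0)
print("1mm z px",proj("scene",c3+[0,0,.001])-proj("scene",c3))
for k in range(4):
    a,b=q[k],q[(k+1)%4];d=(b-a)/np.linalg.norm(b-a);nn=np.array([d[1],-d[0]]);nn*=np.sign(nn@((a+b)/2-c))
    out=[]
    for f in(.1,.25,.5,.75,.9):
        u=np.arange(-5,5.01,.1);xy=np.float32(a+(b-a)*f+u[:,None]*nn).reshape(1,-1,2)
        v=cv2.remap(hs,xy[...,0],xy[...,1],cv2.INTER_LINEAR)[0]
        e=np.abs(np.convolve(v[:,2],np.r_[np.ones(8),-np.ones(8)],"valid"))+np.abs(np.convolve(v[:,1],np.r_[np.ones(8),-np.ones(8)],"valid"))
        out.append(round(float(u[e.argmax()+8]),1))
    print("side",k,"normal",nn.round(2),out)
E
python3 chk.py
python3 - <<'E'
import cv2
cv2.imwrite("pics/x.png",cv2.imread("pics/chk.png"))
E
```

```text
[ 0.50855765 -0.03846943  0.08428624] F [-8.6 -2.8 28. ] T [-0.23  1.94  0.07]
1mm z px [-0.00972453 -0.26418997]
side 0 normal [ 0.59 -0.81] [0.8, -0.4, -0.5, -0.2, -0.0]
side 1 normal [0.5  0.87] [2.6, 2.5, 2.6, -0.5, -0.5]
side 2 normal [-0.64  0.77] [1.7, 1.6, 1.7, 2.6, 2.8]
side 3 normal [-0.47 -0.88] [-0.0, 0.1, 0.2, -3.6, -0.9]
```

Request:
jog_arm --motion "1 -0.0 0 -0.02 0 0 0; 1 0 0 0 0 0 0; 1 0 0 0 0 0 0; 1 0 0 0 0 0 0; 1 0 0 0.02 0 0 0; 1 0 0 0.02 0 0 0; 1 0 0 0 0 0 0; 1 0 0 0 0 0 0" --force 25

```text
time_s: 32.85
tool_pos: [0.5086, -0.0384, 0.0843]
tool_rot: [-3.141, 0.001, -2.912]
wrist_force: [-9.5, -1.9, 32.2]
finger_gap: 0.0104
grasp_force: 111.5
```

```bash
python3 chk.py
```

```text
[ 0.50858022 -0.03843693  0.08426648] F [-9.5 -1.9 32.2] T [-0.24  2.24  0.13]
1mm z px [-0.00972453 -0.26418997]
side 0 normal [ 0.59 -0.81] [1.0, -0.4, -0.4, -0.2, 0.1]
side 1 normal [0.5  0.87] [2.6, 2.7, 2.6, -0.4, -0.6]
side 2 normal [-0.64  0.77] [1.5, 1.7, 1.8, 2.6, 2.7]
side 3 normal [-0.47 -0.88] [0.1, 0.1, 0.1, 1.0, -1.0]
```

Request:
jog_arm --motion "1 0 0 0 0 0.1 0; 1 0 0 0 0 0.1 0; 1 0 0 0 0 0 0; 1 0 0 0 0 0 0; 1 0 0 0 0 0 0; 1 0 0 0 0 0 0; 1 0 0 0 0 0 0; 1 0 0 0 0 0 0"

```text
time_s: 33.9
tool_pos: [0.5083, -0.0385, 0.0843]
tool_rot: [-3.141, -0.013, -2.912]
wrist_force: [-10.8, -2.4, 32.2]
finger_gap: 0.011
grasp_force: 111.6
```

```bash
python3 chk.py
```

```text
[ 0.50833131 -0.03849706  0.08426327] F [-10.8  -2.4  32.2] T [-0.34  2.35  0.05]
1mm z px [-0.00972453 -0.26418997]
side 0 normal [ 0.59 -0.81] [0.6, -0.4, -0.4, -0.1, -0.0]
side 1 normal [0.5  0.87] [2.6, 2.6, 2.6, 1.0, -0.4]
side 2 normal [-0.64  0.77] [1.7, 1.7, 1.7, 2.6, 2.7]
side 3 normal [-0.47 -0.88] [-0.0, 0.1, 0.2, 0.2, -0.9]
```

Request:
jog_arm --motion "1 0 0 -0.08 0 -0.1 0; 1 0 0 -0.08 0 -0.1 0; 1 0 0 -0.03 0 0 0; 1 0 0.07 0 0 0 0; 1 0 0.07 0 0 0 0; 1 0 0.07 0 0 0 0; 1 0 0.06 0 0 0 0; 1 0 0 0 0 0 0"

```text
time_s: 34.95
tool_pos: [0.507, -0.0328, 0.0853]
tool_rot: [-3.141, -0.0, -2.911]
wrist_force: [0.6, -0.8, -1.2]
finger_gap: 0.0106
grasp_force: 107.6
```

Request:
jog_arm --motion "1 0 0.05 0 0 0 0; 1 0 0.05 0 0 0 0; 1 0 0 0 0 0 0; 1 0 0 0 0 0 0; 1 0 0.05 0 0 0 0; 1 0 0.05 0 0 0 0; 1 0 0 0 0 0 0; 1 0 0 0 0 0 0"

```text
time_s: 35.95
tool_pos: [0.507, -0.0321, 0.0859]
tool_rot: [-3.138, 0.001, -2.913]
wrist_force: [0.5, -12.6, 2.0]
finger_gap: 0.0106
grasp_force: 108.0
```

Request:
jog_arm --motion "1 0 -0.15 0 0 0 0; 1 0 -0.15 0 0 0 0; 1 0 -0.15 0 0 0 0; 1 0 -0.15 0 0 0 0; 1 0 -0.1 0 0 0 0; 1 0 -0.06 0 0 0 0; 1 0 0 0 0 0 0; 1 0 0 0 0 0 0"

```text
time_s: 36.95
tool_pos: [0.509, -0.0408, 0.0854]
tool_rot: [3.139, -0.001, -2.909]
wrist_force: [-2.1, 8.7, 4.0]
finger_gap: 0.0108
grasp_force: 108.2
```

The play is about 8 mm in total, so the full lip is inside the mouth. I'll centre it and seat it.

Request:
jog_arm --motion "1 0 0.12 0 0 0 0; 1 0 0.12 0 0 0 0; 1 0 0.1 0 0 0 0; 1 0 0 0 0 0 0; 1 0 0 0.03 0 0 0; 1 0 0 0.03 0 0 0; 1 0 0 0.03 0 0 0; 1 0 0 0 0 0 0"

```text
time_s: 37.95
tool_pos: [0.5082, -0.0375, 0.0844]
tool_rot: [-3.141, 0.0, -2.912]
wrist_force: [-3.3, -1.7, 10.3]
finger_gap: 0.0107
grasp_force: 109.0
```

```bash
python3 chk.py
```

```text
[ 0.50820393 -0.03747052  0.08438499] F [-3.3 -1.7 10.3] T [-0.26  0.83  0.03]
1mm z px [-0.00972453 -0.26418997]
side 0 normal [ 0.59 -0.81] [0.8, -0.5, -0.5, -0.2, -0.2]
side 1 normal [0.5  0.87] [2.7, 2.7, -0.2, -0.3, 2.8]
side 2 normal [-0.64  0.77] [1.6, 1.7, 1.5, 2.6, 2.7]
side 3 normal [-0.47 -0.88] [-0.1, -0.0, 0.4, -4.2, -1.0]
```

Seated with 10 N centred. Releasing.

Request:
jog_arm --motion "1 0 0 0 0 0 0; 0.9 0 0 0 0 0 0; 0.85 0 0 0 0 0 0; 0.8 0 0 0 0 0 0; 0.75 0 0 0 0 0 0; 0.7 0 0 0 0 0 0; 0.6 0 0 0 0 0 0; 0.55 0 0 0 0 0 0"

```text
time_s: 39.0
tool_pos: [0.508, -0.0369, 0.0834]
tool_rot: [-3.141, -0.0, -2.911]
wrist_force: [-0.1, 0.2, 0.9]
finger_gap: 0.0385
grasp_force: 0.0
```

Request:
jog_arm --motion "0.55 0 0 -0.2 0 0 0; 0.55 0 0 -0.4 0 0 0; 0.55 0 0 -0.6 0 0 0; 0.55 0 0 -0.9 0 0 0; 0.55 0 0 -0.9 0 0 0; 0.55 0 0 -0.9 0 0 0; 0.55 0 0 -0.9 0 0 0; 0.55 0 0 -0.9 0 0 0"

```text
time_s: 40.0
tool_pos: [0.5081, -0.037, 0.1991]
tool_rot: [-3.141, 0.001, -2.911]
wrist_force: [0.5, 0.8, -0.7]
finger_gap: 0.0388
grasp_force: 0.0
```

Request:
jog_arm --motion "0.55 0 -0.8 -0.4 0 0 0; 0.55 0 -0.9 -0.4 0 0 0; 0.55 0 -0.9 -0.4 0 0 0; 0.55 0 -0.9 -0.4 0 0 0; 0.55 0 -0.9 -0.4 0 0 0; 0.55 0 -0.9 -0.4 0 0 0; 0.55 0 -0.9 -0.4 0 0 0; 0.55 0 -0.9 -0.4 0 0 0"

```text
time_s: 41.0
tool_pos: [0.5408, -0.1763, 0.262]
tool_rot: [-3.141, -0.0, -2.911]
wrist_force: [0.1, -0.3, -0.5]
finger_gap: 0.0385
grasp_force: 0.0
```

Run:
```python
from tgt import *
t=env.read_camera("top")[:,:,::-1];cv2.imwrite("pics/end.png",t);cv2.imwrite("pics/ends.png",env.read_camera("scene")[:,:,::-1])
hs=cv2.cvtColor(t,cv2.COLOR_BGR2HSV)[130:235,300:385]
k=((hs[...,1]<75)).astype(np.uint8);k=cv2.morphologyEx(k,2,np.ones((3,3)))
for c in cv2.findContours(k,0,1)[0]:
    if cv2.contourArea(c)>800:
        b=cv2.boxPoints(cv2.minAreaRect(c+[[300,130]]));w=np.array([cast("top",q,.073) for q in b]);print(cv2.contourArea(c),b.round(1).tolist(),w.mean(0).round(4),np.linalg.norm(w[0]-w[1]).round(4),np.linalg.norm(w[1]-w[2]).round(4))
px=np.array([np.cos(g),np.sin(g),0]);print([proj("top",np.array([.5087,-.0376,.073])+px*i*.09+py*j*.06).round(1).tolist() for i,j in((-1,-1),(-1,1),(1,1),(1,-1))])
# bar height via tri of bar ends: dark/bright
print("bar pred",[[proj(n,np.array([.5087,-.0376,.101])+px*i*.052).round(1).tolist() for i in(-1,1)] for n in("top","scene")])
a=cv2.imread("pics/scene0.png").astype(int);b=cv2.imread("pics/ends.png").astype(int);d=np.abs(a-b).sum(2)
for nme,(x,y,w,h) in dict(cup=(208,168,32,42),jar=(247,240,28,38),board=(328,238,58,45),drain=(358,285,70,50)).items():print(nme,d[y:y+h,x:x+w].mean().round(1))
```

```text
3206.5 [[310.5, 153.60000610351562], [356.70001220703125, 141.5], [374.79998779296875, 210.3000030517578], [328.6000061035156, 222.39999389648438]] [ 0.5082 -0.0374  0.073 ] 0.124 0.1843
[[374.2, 209.7], [328.8, 221.2], [311.5, 153.6], [356.3, 142.6]]
bar pred [[[348.8, 200.0], [338.4, 160.1]], [[310.7, 181.5], [282.2, 197.1]]]
cup 5.3
jar 5.0
board 40.8
drain 35.6
```

Run:
```python
from station import env
print(env.sign_off())
```

```text
the job is handed in; nothing more can be done
None
```

I leaned the lid on the stand, picked it up again by the handle and seated it flat on the pan before letting go. I handed the job in at about 41 s; the other two plates were standing after the lid came out, and the jar and cup look unmoved.

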